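# Re-hang a specimen basket from the drain hook onto the self-latching drying hook

## Task

Move the wire basket of specimen mounts from the drain stand to the drying stand by its green grip tab, keeping it level and never setting it down: lay its bar gently on the two blue prongs in front of the orange latch, then slide it back over the sprung latch until it is fully home at the stop with the latch sprung up in front of the bar, and let go. The prong arm is clamped by hand, so its height and reach are not exactly where the readings say: feel your way, press the basket on the stands with no more than about 20 N, and do not let it drop onto the hook. Keep all three mounts in the basket and leave the other things on the bench alone.

Things in the scene. Friction and masses are not known exactly. Their poses are not given: they have to be found in the camera images.
- drain: Drain stand, fixed; the basket hangs on it first. Black base 170 x 150 mm, steel drip tray (top 26 mm up), thin steel post. Origin: underside of the base, on the post's axis; x points from the hook's mouth to the post (away from the robot), z up. From the post's top two steel prongs, 8 mm wide, centres 20 mm either side of the middle plane, run to -x.
- drain_seat (a point): Centre of the bar as it hangs on the drain stand: 75 mm before (-x) the post's axis, 210 mm above the table. Prong tops are 4 mm below it. Lips at the prong ends, 20 mm in front of it, and stop lugs, 8 mm behind it, reach 4 mm above it: lift the bar over 8 mm (better 25) to draw it out forwards. Nothing on the stand is higher.
- dryer: Drying stand, fixed, the goal: white base 170 x 150 mm with black grille (top 20 mm up), post, black clamp, two blue prongs. Origin: underside of base, on the post's axis; x from mouth to post, z up. The prong arm (prongs, latch, stop) is clamped by hand, up to 8 mm off nominal in height and up to 8 mm along x, each time anew and not reported: find it by feel. It is rigid below 80 N.
- dryer_seat (a point): NOMINAL bar centre when home: 75 mm before (-x) the post's axis, 210 mm up. From the true seat (up to 8 mm off in x and z): prongs 8 mm wide, centres 20 mm either side, tops 4 mm below; lips 80 to 75 mm in front, tops 4 mm above the seat; flat from 75 to 29 mm in front, then the latch; stop lug faces 6 mm behind, tops 4 mm above; nothing higher. The home bar has about 5 mm of play.
- latch (a joint): Orange sprung ramp between the blue prongs: hinged 50 mm in front of the true seat; its slope (22 deg) rises past the prong tops 25 mm in front of the seat to a tip 8 mm in front of it, 7 mm above the prong tops. 0 rad = sprung up, 0.16 = pressed level with the prongs. It takes 2 to 3 N to press. The bar, kept down on the prongs and slid to the stand's +x, rides over it (4 to 10 N of push), then it snaps up and bars the way out.
- bar (a point): Middle of the basket's bar: steel, 8 mm thick, 143 mm long along the basket's y. Steel wire basket 54 (x) x 146 (y) x 35 mm, underside 135 mm below the bar's centre; 6 mm uprights at its ends carry the bar, leaving an opening 137 mm wide and 96 mm high for prongs. Basket x lies along the drain stand's x at first. Loaded, about 0.4 kg, centre of mass under the bar. z up.
- grip (a point): Middle of the basket's green plastic grip tab, 34 mm above the bar's centre: 12 mm thick along the basket's x, 44 mm wide along its y, reaching from 4 to 56 mm above the bar's centre. Rigid with the basket; pinch it from above across its 12 mm.
- mount1_mid (a point): Middle of a loose black specimen mount in the basket (disc 30 mm in diameter, 18 mm high, 45 g), standing in one of the basket's three pockets.
- mount2_mid (a point): Middle of a loose red specimen mount in the basket (disc 30 mm in diameter, 18 mm high, 45 g), standing in one of the basket's three pockets.
- mount3_mid (a point): Middle of a loose black specimen mount in the basket (disc 30 mm in diameter, 18 mm high, 45 g), standing in one of the basket's three pockets.
- spare_red: Bystander, loose on the table: red specimen mount (disc 30 mm across, 18 mm high); origin at its underside. Leave alone.
- spare_black: Bystander, loose on the table: black specimen mount (disc 30 mm across, 18 mm high); origin at its underside. Leave alone.
- paste_jar: Bystander, loose on the table: small jar, blue cap, 56 mm across, 70 mm high; origin at its underside. Leave alone.
- brush: Bystander, loose on the table: small brush lying down; origin at its underside. Leave alone.
- screwdriver: Bystander, loose on the table: screwdriver lying down; origin at its underside. Leave alone.
- mount_tray: Bystander, loose on the table: grey divided tray 120 x 160 x 35 mm; origin at its underside. Leave alone.

How it is judged:
On the way, in this order (a step that is already met when the one before it is completed fails the run):
1. the basket is lifted off the drain stand in the gripper and clear of its hook (contact force between basket and drain below 0.05 N and contact force between the fingers and basket above 1 N and x of bar in the frame of drain below -0.107 m), for 0.2 s.
2. the basket, still held, rests its bar on the drying stand's prongs in front of the latch (contact force between basket and dryer above 0.5 N and contact force between the fingers and basket above 1 N and x of bar in the frame of dryer between -0.165 and -0.095 m and z of bar in the frame of dryer between 0.199 and 0.221 m), for 0.2 s.
At the end, for the whole second after the job is handed in: The basket hangs at rest on the drying prongs behind the sprung-up latch (below 0.03 rad): bar within 12.5 mm along the stand's x and 11 mm in height of the nominal seat (spans the arm's settings), level within 0.12 rad, carried by the stand, all three mounts in it (x of bar in the frame of dryer between -0.0875 and -0.0625 m and z of bar in the frame of dryer between 0.199 and 0.221 m and value of joint latch below 0.03 rad and angle between bar's own z axis and vertical below 0.12 rad and linear speed of basket below 0.03 m/s and contact force between basket and dryer above 1 N and horizontal distance between each of mount1_mid, mount2_mid, mount3_mid and bar below 0.075 m and z of each of mount1_mid, mount2_mid, mount3_mid in the frame of bar below -0.1 m); the robot touches nothing.
It fails at once if the basket is tilted by more than 0.2 rad (about 11 degrees) (angle between bar's own z axis and vertical above 0.2 rad).
It fails at once if the basket is set down or dropped: its bar comes lower than 165 mm above the table (height (world z) of bar below 0.165 m).
It fails at once if the basket presses on either stand with more than 25 N (contact force between basket and dryer above 25 N or contact force between basket and drain above 25 N).
It fails at once if the basket is let fall: it moves faster than 0.25 m/s while the fingers do not touch it (linear speed of basket above 0.25 m/s and contact force between the fingers and basket below 0.05 N).
It fails at once if a bystander is moved by more than 25 mm (distance of any of spare_red, spare_black, paste_jar, brush, screwdriver, mount_tray from where it was at the start of the episode above 0.025 m).
It also fails if it takes over 69 s, if anything falls off the work surface, if the arm or the gripper's body presses on something with over 40 N, if the wrist force passes 120 N, or if a joint passes its speed limit or range.

## Robot

A 6-joint arm with a two-finger parallel gripper is mounted at the origin on the work surface. World frame = base frame: x ahead of the robot, y to its left, z up, the work surface at z = 0. Lengths are in m, angles in rad, forces in N, time in s.
With the tool pointing down it reaches from about 0.225 to 0.725 m from the base axis. Payload 3.1 kg.
Tool frame: the origin (TCP) lies midway between the tips of the shut fingers; the grasp point (between the pads) lies 19 mm behind it; z points along the fingers, y is the line along which they close (so a half turn about z gives the same grasp; the last joint's range is limited). The gripper opens to 85 mm and grips with 20 to 120 N. Pads are 22 mm wide; open, the fingers measure 114 mm over their backs; the gripper's body (76 mm by 85 mm) begins 54 mm behind the grasp point. The pads swing forward as they close: fully open they stand 13 mm farther back than shut.
Start: joints at [-1.422, 0.048, 0.099, 1.622, 0, 1.443], TCP at [0.143, -0.505, 0.231] pointing down, gripper open.
Joint ranges: [-2.91, 2.91], [-0.99, 1.94], [-1.21, 1.42], [-2.12, 2.29], [-1.49, 1.47], [-3.14, 3.14]. Speed limits (rad/s): [2.79, 2.79, 3.14, 3.14, 3.14, 3.14].

## Interface

Orientations are given as a unit quaternion [w, x, y, z].
In Python, from workcell import robot gives the robot as it stands.
- The arm moves only by the tool arm_command, never from a script. Its arguments are lists of equal length, an entry for each row: "linear": the shift along the tool's x, y, z in cm, a list of three; "twist": the turn, a rotation vector about the tool's x, y, z in degrees, a list of three; "hand": the finger opening in cm, from 0 to 8.54. In form: {"linear": [[x, y, z], ...], "twist": [[rx, ry, rz], ...], "hand": [hand, ...]}. A call has 1 to 8 rows; each row shifts and turns the commanded pose from where the row before left it, along the tool's axes as they then stand; what a row does not reach is not made up. A row lasts 1/12 s, in which the tool goes at most 41.7 mm and 7.16 degrees, less where a joint would pass 70% of its speed; a pose out of reach is approached as far as the arm can. A call is refused whole if a number of a shift passes 4.17 or a number of a turn 7.16, either way. A call with a gripper value outside its range is refused whole. The fingers move at their own pace and stop on an object; "grip_force" is the grip in N (left out, the last holds). Time passes only in rows, so rows that do not move let the fingers close. It gives the time, the measured TCP pose, the force, the opening and the grip force at its end, in the units of the state.
- robot.get_obs(): the state, without advancing time (a new reading comes with each control period).
- robot.get_image(name): name is "scene" or "top" or "wrist"; returns the picture (384x512x3 uint8, blue, green, red); there is no depth.
- robot.camera_params(name): a dict with "fx", "fy", "cx", "cy" (pixels), "R" (3x3) and "t" (3): a world point X has camera coordinates R X + t; the wrist camera has in their place "tool_from_camera" (4x4, takes a point from camera to tool coordinates, whose origin is the TCP and whose axes are the flange's). Camera axes: x right, y down, z forward; pixel columns grow to the right and rows downward; lengths in m; the calibration is good to about 2 mm. A picture is of the moment at which its call begins: read the wrist's pose just before it. camera_params takes no time and is no camera call.
- robot.job_done(): hands the job in; it is judged then, once.
The state is a dict: "t": time; "joint_pos": joint angles; "joint_vel": joint speeds; "effort": joint torques, N m; "eef_pos": TCP position; "tcp_rot": TCP orientation; "ft_force": force on the tool from outside, world axes, zero at the start; "torque": the same for the moment, N m; "grip_width": finger opening in m; "grasp_force": force on a finger pad.
Only numpy, scipy, OpenCV 4.12 (cv2) and the standard library are available. Lean on these libraries where they do the work, as an engineer would, in place of code of your own. Each camera call takes 0.05 s, during which the arm holds its last target. There are 200 camera calls.

## Working session

There is one attempt and no reset: what is moved stays moved. The work goes in short steps, Python scripts to look and compute and a tool call to move; the robot and the scene stay as the last step left them, time stands still between calls to the robot, and variables do not carry over. Pictures are saved under pics/ and viewed, at most 11 in all, crops included, and the job is handed in when it is done.

Besides the shell and the picture viewer there is one more tool, called as name(argument=value, ...), one argument or row to a line, values as JSON. arm_command: Moves the arm, as the interface text tells. Its arguments: {"type":"object","properties":{"linear":{"type":"array"},"twist":{"type":"array"},"hand":{"type":"array"},"grip_force":{"type":"number"}},"required":["linear","twist","hand"]}

```bash
mkdir -p pics; python3 - <<'E'
from workcell import robot
import cv2,numpy as np
o=robot.get_obs();print({k:np.round(v,3) for k,v in o.items()})
a=robot.get_image("scene");b=robot.get_image("top")
cv2.imwrite("pics/a.png",a);cv2.imwrite("pics/b.png",b)
for n in("scene","top","wrist"):print(n,robot.camera_params(n))
E
```

```text
{'t': np.float64(0.0), 'joint_pos': array([-1.422,  0.049,  0.098,  1.622,  0.   ,  1.443]), 'joint_vel': array([ 0.   ,  0.002, -0.001, -0.001, -0.   ,  0.   ]), 'effort': array([ 0.0000e+00, -3.3878e+01,  3.2002e+01,  2.0000e-02, -0.0000e+00,
       -0.0000e+00]), 'eef_pos': array([ 0.143, -0.504,  0.23 ]), 'tcp_rot': array([-0.001,  0.99 ,  0.138, -0.   ]), 'ft_force': array([ 1.012,  1.069, -0.008]), 'torque': array([ 0.008, -0.003, -0.005]), 'grasp_force': np.float64(0.0), 'grip_width': np.float64(0.085)}
scene {'fx': 428.0308200725694, 'fy': 428.0308200725694, 'cx': 260.26009033727996, 'cy': 188.08110592761133, 'R': array([[-0.00979534,  0.99991484, -0.00862303],
       [ 0.86231293,  0.00408065, -0.50635932],
       [-0.50628101, -0.01239571, -0.86227947]]), 't': array([-0.0891503 , -0.37179727,  1.59714233])}
top {'fx': 382.23160362818294, 'fy': 382.23160362818294, 'cx': 252.72815995438603, 'cy': 190.67419625323632, 'R': array([[ 0.01948077, -0.99939187, -0.02892043],
       [-0.99470331, -0.01645325, -0.10146235],
       [ 0.10092481,  0.03074381, -0.99441893]]), 't': array([0.11653644, 0.52596599, 1.06680365])}
wrist {'fx': 332.17133381780303, 'fy': 332.17133381780303, 'cx': 261.01375980104024, 'cy': 192.9562581049533, 'tool_from_camera': array([[ 1.28678273e-03, -9.52005944e-01, -3.06076833e-01,
         7.82554806e-02],
       [ 9.99999066e-01,  1.36586539e-03, -4.42060172e-05,
        -3.85802848e-04],
       [ 4.60144143e-04, -3.06076490e-01,  9.52006812e-01,
        -1.41898508e-01],
       [ 0.00000000e+00,  0.00000000e+00,  0.00000000e+00,
         1.00000000e+00]])}
```

View pics/a.png

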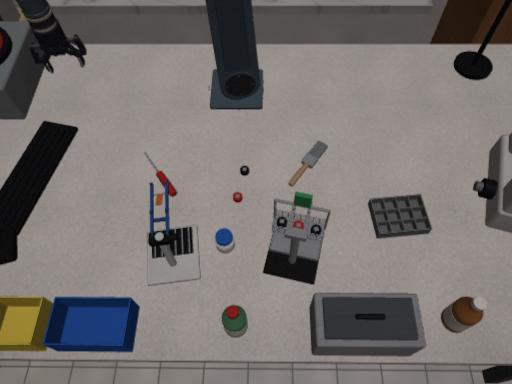

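View pics/b.png

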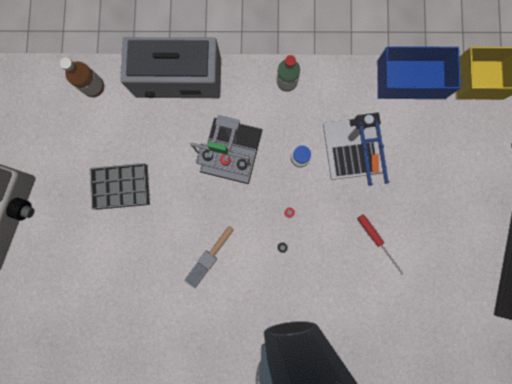

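The scene view shows the drain stand and basket at about (297,235), with the green tab at (303,200). The dryer is at (172,235), with its blue prongs at (160,210) and orange latch at (159,199). In the top view the tab is at (217,147) and the prongs run from (365,120) to (378,185).

```bash
cat > h.py <<'E'
import cv2,numpy as np
from workcell import robot
def cam(n,o=None):
    p=robot.camera_params(n);K=np.array([[p['fx'],0,p['cx']],[0,p['fy'],p['cy']],[0,0,1]])
    if n=='wrist':
        from scipy.spatial.transform import Rotation as Ro
        T=p['tool_from_camera'];q=o['tcp_rot'];R=Ro.from_quat([q[1],q[2],q[3],q[0]]).as_matrix()
        Rw=R@T[:3,:3];c=R@T[:3,3]+o['eef_pos'];return K,Rw.T,-Rw.T@c
    return K,np.array(p['R']),np.array(p['t'])
def ray(c,uv):
    K,R,t=c;d=R.T@np.linalg.inv(K)@np.array([*uv,1.]);return -R.T@t,d/np.linalg.norm(d)
def plane(c,uv,z):
    o,d=ray(c,uv);return o+d*(z-o[2])/d[2]
def tri(c1,u1,c2,u2):
    P=lambda c:c[0]@np.c_[c[1],c[2]]
    X=cv2.triangulatePoints(P(c1),P(c2),np.array(u1,float).reshape(2,1),np.array(u2,float).reshape(2,1));X=(X[:3]/X[3]).ravel()
    o,d=ray(c1,u1);o2,d2=ray(c2,u2);n=np.cross(d,d2);return X,abs((o2-o)@n)/np.linalg.norm(n)
def blobs(im,lo,hi,amin=15,box=None):
    m=cv2.inRange(cv2.cvtColor(im,cv2.COLOR_BGR2HSV),lo,hi)
    if box: z=np.zeros_like(m);x0,y0,x1,y1=box;z[y0:y1,x0:x1]=m[y0:y1,x0:x1];m=z
    n,l,s,c=cv2.connectedComponentsWithStats(m)
    return m,[(np.round(c[i],1),s[i]) for i in range(1,n) if s[i][4]>=amin]
GREEN=((50,120,60),(75,255,255));ORANGE=((5,150,120),(18,255,255));BLUE=((105,130,50),(125,255,255))
E
python3 - <<'E'
from h import *
a=cv2.imread("pics/a.png");b=cv2.imread("pics/b.png")
ca,cb=cam("scene"),cam("top")
for n,c,ba,bb in(("green",GREEN,(260,180,330,260),(180,110,270,190)),("orange",ORANGE,(140,170,210,290),(340,110,400,200)),("blue",BLUE,(140,170,210,240),(340,110,400,200))):
    ra=blobs(a,*c,box=ba);rb=blobs(b,*c,box=bb)
    print(n,ra[1],rb[1])
    for mm in(ra[0],rb[0]):
        p=cv2.findNonZero(mm)
        if p is not None:print(cv2.minAreaRect(p))
    if n!="blue" and ra[1] and rb[1]: print(tri(ca,max(ra[1],key=lambda s:s[1][4])[0],cb,max(rb[1],key=lambda s:s[1][4])[0]))
x=cv2.resize(a[165:290,140:340],None,fx=4,fy=4,interpolation=cv2.INTER_CUBIC)
y=cv2.resize(b[105:195,190:400],None,fx=3.8,fy=3.8,interpolation=cv2.INTER_CUBIC)
cv2.imwrite("pics/c.png",x);cv2.imwrite("pics/d.png",y)
E
```

```text
green [(array([303.2, 195.4]), array([295, 192,  17,   7,  68], dtype=int32))] [(array([216.7, 146.1]), array([208, 143,  18,   8,  70], dtype=int32))]
((302.3077087402344, 199.4615478515625), (16.4737548828125, 12.159198760986328), 11.309932708740234)
((216.47061157226562, 146.11766052246094), (17.46256446838379, 3.8805696964263916), 14.03624439239502)
(array([0.60219039, 0.20415281, 0.25677076]), np.float64(0.0006800230128866811))
orange [(array([158.6, 199.4]), array([156, 194,   6,  11,  52], dtype=int32))] [(array([374.5, 162.9]), array([372, 155,   6,  17, 101], dtype=int32))]
((158.5, 199.0), (10.0, 5.0), 90.0)
((374.5, 163.0), (16.0, 5.0), 90.0)
(array([ 0.57988526, -0.17402628,  0.19226335]), np.float64(0.0005219479998327015))
blue [(array([159.5, 210.3]), array([150, 182,  19,  55, 275], dtype=int32))] [(array([370.2, 136.7]), array([360, 123,  23,  26, 114], dtype=int32)), (array([383.5, 164.1]), array([381, 148,   7,  34,  55], dtype=int32)), (array([367. , 165.9]), array([364, 151,   7,  34,  80], dtype=int32))]
((159.0, 209.0), (54.0, 18.0), 90.0)
((373.57403564453125, 153.48878479003906), (59.26300811767578, 19.205045700073242), 81.38435363769531)
```

View pics/c.png

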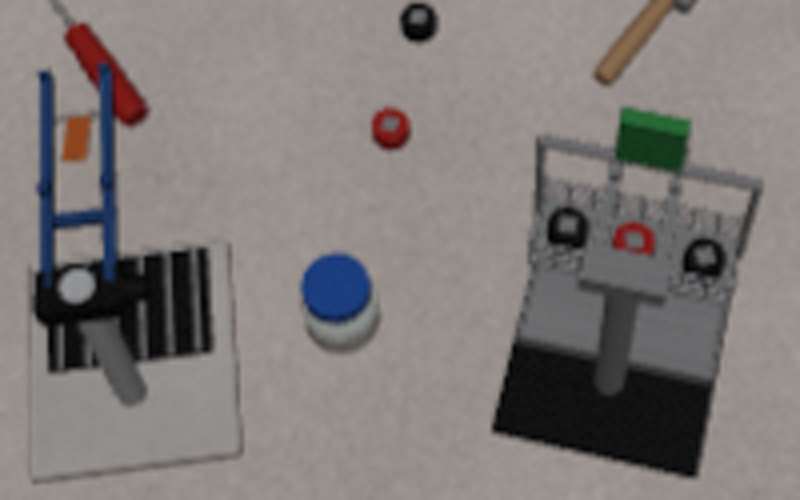

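View pics/d.png

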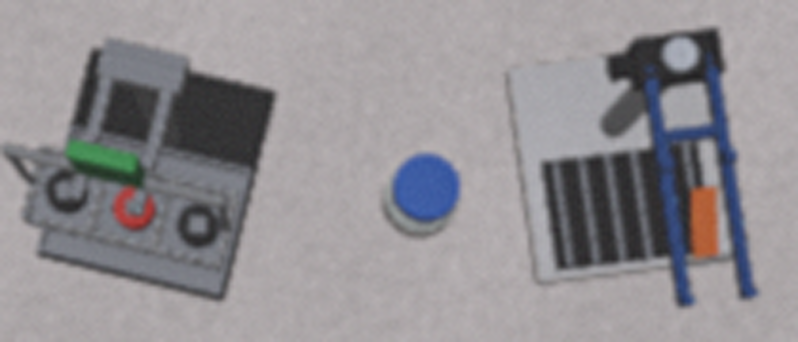

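The crops show the basket bar in the scene from about crop (538,140) to (760,183). In the top crop the base edges and both blue prongs are clear: prongs (653,80)–(683,300) and (712,65)–(748,293), latch at (704,222).

```bash
python3 - <<'E'
from h import *
ca,cb=cam("scene"),cam("top")
A=lambda u,v:((u+.5)/4+140-.5,(v+.5)/4+165-.5)
B=lambda u,v:((u+.5)/3.8+190-.5,(v+.5)/3.8+105-.5)
def yaw(p,q):d=q-p;return np.round(np.degrees(np.arctan2(d[1],d[0])),1),np.round(np.linalg.norm(d),3)
e1,e2=plane(ca,A(538,140),.21),plane(ca,A(760,183),.21);print("bar",e1,e2,(e1+e2)/2,yaw(e1,e2))
for n,c,p,q,z in(("tab sc",ca,A(624,109),A(690,123),.266),("tab top",cb,B(68,148),B(140,165),.266),
 ("drain base front sc",ca,A(497,430),A(697,474),0.01),("drain right top",cb,B(222,298),B(273,93),.02),
 ("dryer left sc",ca,A(33,478),A(240,455),.01),("dryer left top",cb,B(540,282),B(507,70),.01),
 ("prongL top",cb,B(683,300),B(653,80),.206),("prongR top",cb,B(748,293),B(712,65),.206),
 ("prongR sc",ca,A(45,75),A(47,275),.206),("prongL sc",ca,A(105,68),A(110,270),.206)):
    P,Q=plane(c,p,z),plane(c,q,z);print(n,P.round(3),Q.round(3),yaw(P,Q))
print(tri(ca,A(45,75),cb,B(748,293)),tri(ca,A(105,68),cb,B(683,300)))
E
```

```text
bar [0.58876278 0.13290032 0.21      ] [0.619555   0.27515014 0.21      ] [0.60415889 0.20402523 0.21      ] (np.float64(77.8), np.float64(0.146))
tab sc [0.597 0.185 0.266] [0.607 0.226 0.266] (np.float64(76.4), np.float64(0.042))
tab top [0.606 0.224 0.266] [0.596 0.18  0.266] (np.float64(-102.7), np.float64(0.045))
drain base front sc [0.715 0.107 0.01 ] [0.747 0.248 0.01 ] (np.float64(77.5), np.float64(0.145))
drain right top [0.547 0.14  0.02 ] [0.707 0.104 0.02 ] (np.float64(-12.7), np.float64(0.164))
dryer left sc [ 0.753 -0.221  0.01 ] [ 0.735 -0.076  0.01 ] (np.float64(97.0), np.float64(0.146))
dryer left top [ 0.564 -0.102  0.01 ] [ 0.73  -0.077  0.01 ] (np.float64(8.7), np.float64(0.168))
prongL top [ 0.527 -0.157  0.206] [ 0.668 -0.14   0.206] (np.float64(7.0), np.float64(0.142))
prongR top [ 0.532 -0.197  0.206] [ 0.678 -0.177  0.206] (np.float64(8.0), np.float64(0.147))
prongR sc [ 0.538 -0.198  0.206] [ 0.685 -0.176  0.206] (np.float64(8.4), np.float64(0.148))
prongL sc [ 0.533 -0.158  0.206] [ 0.681 -0.137  0.206] (np.float64(8.1), np.float64(0.15))
(array([ 0.53347711, -0.20009452,  0.19778223]), np.float64(5.572873187202429e-05)) (array([ 0.52828192, -0.15950955,  0.198572  ]), np.float64(0.0007703515560226798))
```

arm_command(
  linear=[
    [3,-0.9,-1.6],
    [3,-0.9,-1.6],
    [3,-0.9,-1.6],
    [3,-0.9,-1.6],
    [3,-0.9,-1.6],
    [3,-0.9,-1.6],
    [3,-0.9,-1.6],
    [3,-0.9,-1.6],
  ],
  twist=[
    [0,0,0],
    [0,0,0],
    [0,0,0],
    [0,0,0],
    [0,0,0],
    [0,0,0],
    [0,0,0],
    [0,0,0],
  ],
  hand=[8.5,8.5,8.5,8.5,8.5,8.5,8.5,8.5],
)

```text
t: 0.77
eef_pos: [0.3557, -0.369, 0.3596]
tcp_rot: [-0.0, 0.99, 0.138, -0.0]
ft_force: [0.2, -0.2, -0.3]
grip_width: 0.0854
grasp_force: 0.0
```

arm_command(
  linear=[
    [3,-0.9,0],
    [3,-0.9,0],
    [3,-0.9,0],
    [3,-0.9,0],
    [3,-0.9,0],
    [3,-0.9,0],
    [3,-0.9,0],
    [3,-0.9,0],
  ],
  twist=[
    [0,0,0],
    [0,0,0],
    [0,0,0],
    [0,0,0],
    [0,0,0],
    [0,0,0],
    [0,0,0],
    [0,0,0],
  ],
  hand=[8.5,8.5,8.5,8.5,8.5,8.5,8.5,8.5],
)

```text
t: 1.43
eef_pos: [0.5669, -0.2342, 0.3586]
tcp_rot: [-0.0, 0.99, 0.138, -0.0]
ft_force: [0.5, -0.3, 0.1]
grip_width: 0.0853
grasp_force: 0.0
```

arm_command(
  linear=[
    [0,0,0],
    [0,0,0],
    [0,0,0],
    [0,0,0],
    [0,0,0],
    [0,0,0],
    [0,0,0],
    [0,0,0],
  ],
  twist=[
    [0,0,-7],
    [0,0,-7],
    [0,0,-7],
    [0,0,-7],
    [0,0,-7],
    [0,0,-7],
    [0,0,-7],
    [0,0,-7],
  ],
  hand=[8.5,8.5,8.5,8.5,8.5,8.5,8.5,8.5],
)

```text
t: 2.1
eef_pos: [0.5658, -0.2352, 0.3585]
tcp_rot: [-0.001, 0.808, 0.589, -0.0]
ft_force: [1.0, 0.8, 0.8]
grip_width: 0.0851
grasp_force: 0.0
```

arm_command(
  linear=[
    [0,0,0],
    [0,0,0],
    [0,0,0],
    [0,0,0],
    [0,0,0],
    [0,0,0],
  ],
  twist=[
    [0,0,-7],
    [0,0,-7],
    [0,0,-7],
    [0,0,-5],
    [0,0,0],
    [0,0,0],
  ],
  hand=[8.5,8.5,8.5,8.5,8.5,8.5],
)

```text
t: 2.6
eef_pos: [0.5658, -0.2353, 0.3587]
tcp_rot: [-0.001, 0.658, 0.753, -0.0]
ft_force: [0.9, 1.0, -0.6]
grip_width: 0.0851
grasp_force: 0.0
```

```bash
python3 - <<'E'
from h import *
o=robot.get_obs();im=robot.get_image("wrist");np.save("o1.npy",o,allow_pickle=True)
cv2.imwrite("pics/e.png",im);print(o['t'],o['eef_pos'],o['tcp_rot'],o['joint_pos'],o['ft_force'])
E
```

```text
2.6 [ 0.56576501 -0.23530822  0.35867591] [-5.89534761e-04  6.57880540e-01  7.53122056e-01 -1.25377388e-04] [-5.03549005e-01  3.92912938e-01  7.66330283e-01  1.94541910e+00
  5.90963757e-06  9.32453427e-01] [ 0.87150697  0.99078308 -0.55151811]
```

View pics/e.png

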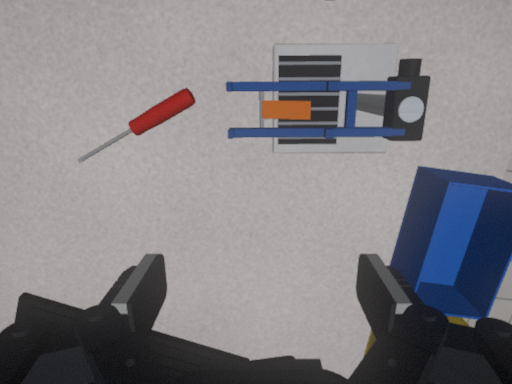

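The wrist view shows the lips at (230,86) and (230,132), the latch from 262 to 311 at row 110, and the stop lugs near column 328. The screwdriver is off to the left. I'll take a second wrist view shifted about 8 cm for height.

arm_command(
  linear=[
    [0,-4,0],
    [0,-4,0],
    [0,0,0],
    [0,0,0],
  ],
  twist=[
    [0,0,0],
    [0,0,0],
    [0,0,0],
    [0,0,0],
  ],
  hand=[8.5,8.5,8.5,8.5],
)

```text
t: 2.98
eef_pos: [0.4847, -0.2461, 0.359]
tcp_rot: [-0.001, 0.658, 0.753, -0.0]
ft_force: [-0.9, -0.2, 0.6]
grip_width: 0.0847
grasp_force: 0.0
```

```bash
python3 - <<'E'
from h import *
o1=np.load("o1.npy",allow_pickle=True).item();i1=cv2.imread("pics/e.png")
o=robot.get_obs();i2=robot.get_image("wrist");cv2.imwrite("pics/f.png",i2);print(o['eef_pos'],o['tcp_rot'])
c1,c2=cam("wrist",o1),cam("wrist",o)
out=[]
for im,c in((i1,c1),(i2,c2)):
    m,_=blobs(im,*BLUE,box=(200,70,512,145)) if im is i1 else blobs(im,*BLUE,box=(250,70,512,145))
    om,ob=blobs(im,*ORANGE,box=(230,70,512,145));print("latch",ob)
    n,l,s,ct=cv2.connectedComponentsWithStats(m);k=1+np.argmax(s[1:,4]);print([tuple(x) for x in s[1:] if x[4]>20])
    ob=max(ob,key=lambda b:b[1][4]);r=ob[0][1];pts=[]
    for sg in(-1,1):
        ys,xs=np.nonzero(m);w=(ys-r)*sg>8;xs,ys=xs[w],ys[w];x0=xs.min()
        # lip end, centre row near end
        w2=(xs<x0+60);f=np.polyfit(xs[w2],ys[w2],1);pts.append((x0,np.polyval(f,x0)))
        top=[ (ys[xs==x].min(),ys[xs==x].max()) for x in range(x0+85,x0+115) if (xs==x).any()]
        print("widths",x0+85,[b-a+1 for a,b in top])
    s2=ob[1];out.append(pts+[(s2[0],r),(s2[0]+s2[2],r)]);print(np.round(out[-1],1))
for p,q in zip(*out):print(tri(c1,p,c2,q), "at z=.21",plane(c1,p,.21).round(4),plane(c2,q,.21).round(4))
x=np.hstack([cv2.resize(i2[60:150,200:460],None,fx=3,fy=3,interpolation=cv2.INTER_CUBIC)]);cv2.imwrite("pics/g.png",x)
E
```

```text
[ 0.48467358 -0.24611162  0.35904349] [-7.24979184e-04  6.58279742e-01  7.52773042e-01 -5.85326900e-05]
latch [(array([287. , 109.6]), array([263, 100,  48,  20, 867], dtype=int32))]
[(np.int32(227), np.int32(81), np.int32(100), np.int32(10), np.int32(854)), (np.int32(326), np.int32(81), np.int32(85), np.int32(57), np.int32(1546)), (np.int32(234), np.int32(128), np.int32(90), np.int32(9), np.int32(678)), (np.int32(229), np.int32(130), np.int32(4), np.int32(8), np.int32(27))]
widths 312 [np.int64(9), np.int64(9), np.int64(9), np.int64(9), np.int64(9), np.int64(10), np.int64(10), np.int64(10), np.int64(10), np.int64(10), np.int64(10), np.int64(9), np.int64(10), np.int64(10), np.int64(8), np.int64(8), np.int64(9), np.int64(9), np.int64(10), np.int64(10), np.int64(9), np.int64(10), np.int64(8), np.int64(9), np.int64(9), np.int64(10), np.int64(8), np.int64(8), np.int64(8)]
widths 314 [np.int64(8), np.int64(8), np.int64(8), np.int64(7), np.int64(8), np.int64(8), np.int64(8), np.int64(8), np.int64(8), np.int64(7), np.int64(7), np.int64(9), np.int64(9), np.int64(8), np.int64(8), np.int64(8),
[... 1137 characters left out ...]
(7), np.int64(7), np.int64(7), np.int64(7), np.int64(7)]
[[323.   86.6]
 [322.  133. ]
 [352.  109.7]
 [406.  109.7]]
(array([ 0.52611856, -0.16122415,  0.20391593]), np.float64(0.0003610916608588752)) at z=.21 [ 0.5267 -0.1613  0.21  ] [ 0.525  -0.1612  0.21  ]
(array([ 0.53217601, -0.19947901,  0.20655895]), np.float64(1.1678349138670166e-05)) at z=.21 [ 0.5324 -0.199   0.21  ] [ 0.5315 -0.1991  0.21  ]
(array([ 0.55929909, -0.17698627,  0.18697581]), np.float64(0.00015337167959149424)) at z=.21 [ 0.559  -0.1756  0.21  ] [ 0.553  -0.1763  0.21  ]
(array([ 0.5999028 , -0.1701629 ,  0.20690284]), np.float64(0.00010986083572059403)) at z=.21 [ 0.5994 -0.1701  0.21  ] [ 0.5986 -0.1701  0.21  ]
```

View pics/g.png

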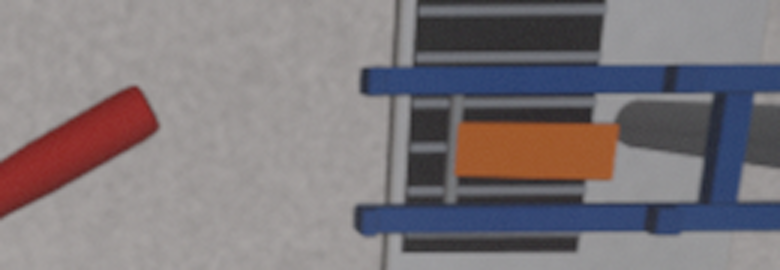

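True seat from both cues is about (0.608, -0.169, 0.202) with yaw about 8.3°; the prong arm is some 6–8 mm low. Now to the drain for a close look at the tab.

arm_command(
  linear=[
    [3,1.36,0],
    [3,1.36,0],
    [3,1.36,0],
    [3,1.36,0],
    [3,1.36,0],
    [3,1.36,0],
    [3,1.36,0],
    [3,1.36,0],
  ],
  twist=[
    [0,0,0],
    [0,0,0],
    [0,0,0],
    [0,0,0],
    [0,0,0],
    [0,0,0],
    [0,0,0],
    [0,0,0],
  ],
  hand=[8.5,8.5,8.5,8.5,8.5,8.5,8.5,8.5],
)

```text
t: 3.7
eef_pos: [0.5633, 0.0087, 0.36]
tcp_rot: [0.001, 0.657, 0.754, 0.001]
ft_force: [0.6, -0.7, 1.0]
grip_width: 0.0853
grasp_force: 0.0
```

arm_command(
  linear=[
    [2.8,1.36,0],
    [2.8,1.36,0],
    [2.8,1.36,0],
    [2.8,1.36,0],
    [2.8,1.36,0],
  ],
  twist=[
    [0,0,0],
    [0,0,0],
    [0,0,0],
    [0,0,0],
    [0,0,0],
  ],
  hand=[8.5,8.5,8.5,8.5,8.5],
)

```text
t: 4.12
eef_pos: [0.6111, 0.1571, 0.3597]
tcp_rot: [0.001, 0.657, 0.754, 0.001]
ft_force: [1.8, -0.4, -0.4]
grip_width: 0.0851
grasp_force: 0.0
```

arm_command(
  linear=[
    [0,0,0],
    [0,0,0],
    [0,0,0],
    [0,0,0],
    [0,0,0],
  ],
  twist=[
    [0,0,6.8],
    [0,0,6.8],
    [0,0,6.7],
    [0,0,0],
    [0,0,0],
  ],
  hand=[8.5,8.5,8.5,8.5,8.5],
)

```text
t: 4.53
eef_pos: [0.6106, 0.1552, 0.3594]
tcp_rot: [0.0, 0.778, 0.628, 0.001]
ft_force: [0.5, -0.3, -0.2]
grip_width: 0.0852
grasp_force: 0.0
```

```bash
python3 - <<'E'
from h import *
o=robot.get_obs();im=robot.get_image("wrist");cv2.imwrite("pics/k.png",im)
q=o['tcp_rot'];print(o['t'],o['eef_pos'],q,np.degrees(2*np.arctan2(q[2],q[1])))
c=cam("wrist",o);m,b=blobs(im,*GREEN,amin=100);print(b)
r=cv2.minAreaRect(cv2.findNonZero(m));print(r)
for p in cv2.boxPoints(r):print(plane(c,p,.266).round(4))
print(plane(c,r[0],.266))
E
```

```text
4.5333 [0.61061516 0.15524522 0.35937428] [2.26043034e-04 7.78483775e-01 6.27664424e-01 5.76698629e-04] 77.7560524709641
[(array([235.7, 132.8]), array([228, 102,  17,  63, 974], dtype=int32))]
((236.5, 133.0), (62.0, 17.0), 90.0)
[0.6028 0.227  0.266 ]
[0.6142 0.2246 0.266 ]
[0.6044 0.1824 0.266 ]
[0.5924 0.185  0.266 ]
[0.60361616 0.20531672 0.266     ]
```

View pics/k.png

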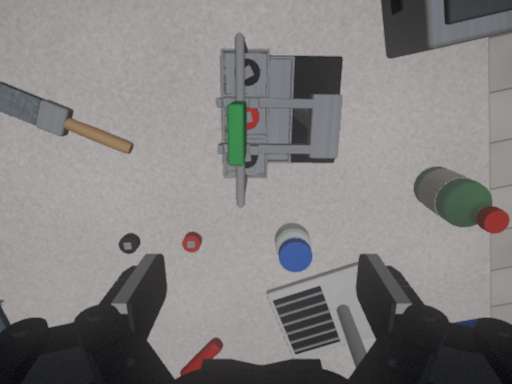

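The wrist view shows the tab at (236,133), aligned with the tool, with the bar running vertically near column 240. The tab centre works out to about (0.603, 0.205), which agrees with the other views.

arm_command(
  linear=[
    [2.3,-0.9,0],
    [2.3,-0.9,0],
    [0,0,0],
    [0,0,2.6],
    [0,0,2.6],
    [0,0,2.6],
    [0,0,2.6],
    [0,0,0],
  ],
  twist=[
    [0,0,0],
    [0,0,0],
    [0,0,0],
    [0,0,0],
    [0,0,0],
    [0,0,0],
    [0,0,0],
    [0,0,0],
  ],
  hand=[8.5,8.5,8.5,8.5,8.5,8.5,8.5,8.5],
)

```text
t: 5.25
eef_pos: [0.5983, 0.202, 0.2467]
tcp_rot: [-0.003, 0.779, 0.627, -0.007]
ft_force: [-1.3, -0.6, -1.8]
grip_width: 0.0852
grasp_force: 0.0
```

arm_command(
  linear=[
    [0,0,1.3],
    [0,0,1.2],
    [0,0,0],
    [0,0,0],
    [0,0,0],
  ],
  twist=[
    [0,0,0],
    [0,0,0],
    [0,0,0],
    [0,0,0],
    [0,0,0],
  ],
  hand=[8.5,8.5,8.5,8.5,8.5],
)

```text
t: 5.67
eef_pos: [0.603, 0.2032, 0.2324]
tcp_rot: [0.001, 0.779, 0.626, 0.001]
ft_force: [-0.1, 0.4, 0.1]
grip_width: 0.0849
grasp_force: 0.0
```

```bash
python3 - <<'E'
from h import *
o=robot.get_obs();im=robot.get_image("wrist");cv2.imwrite("pics/l.png",im)
q=o['tcp_rot'];print(o['t'],o['eef_pos'],q,o['ft_force'])
E
```

```text
5.6667 [0.60301169 0.2031544  0.23244404] [6.55452005e-04 7.79492558e-01 6.26409832e-01 1.28252683e-03] [-0.13958814  0.39372565  0.09908721]
```

View pics/l.png

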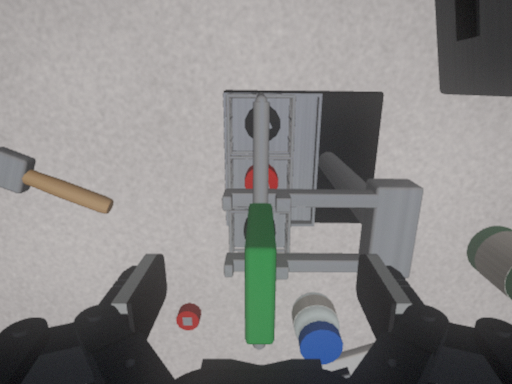

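The tab is centred at column 260 between the open fingers. I'll drop 3 mm and close.

arm_command(
  linear=[
    [0,0,0.3],
    [0,0,0],
    [0,0,0],
    [0,0,0],
    [0,0,0],
    [0,0,0],
    [0,0,0],
    [0,0,0],
  ],
  twist=[
    [0,0,0],
    [0,0,0],
    [0,0,0],
    [0,0,0],
    [0,0,0],
    [0,0,0],
    [0,0,0],
    [0,0,0],
  ],
  hand=[8.5,4,3,2.5,2,1.6,1.2,0.8],
  grip_force=60,
)

```text
t: 6.38
eef_pos: [0.6021, 0.2031, 0.2274]
tcp_rot: [0.0, 0.78, 0.626, 0.0]
ft_force: [-0.5, -0.3, 0.6]
grip_width: 0.0111
grasp_force: 58.4
```

arm_command(
  linear=[
    [0,0,0],
    [0,0,0],
    [0,0,0],
    [0,0,0],
    [0,0,0],
    [0,0,0],
    [0,0,0],
    [0,0,0],
  ],
  twist=[
    [0,0,0],
    [0,0,0],
    [0,0,0],
    [0,0,0],
    [0,0,0],
    [0,0,0],
    [0,0,0],
    [0,0,0],
  ],
  hand=[0.5,0.5,0.5,0.5,0.5,0.5,0.5,0.5],
)

```text
t: 7.05
eef_pos: [0.6021, 0.2031, 0.2274]
tcp_rot: [0.0, 0.78, 0.626, 0.0]
ft_force: [-0.5, -0.9, 0.5]
grip_width: 0.0112
grasp_force: 58.5
```

arm_command(
  linear=[
    [0,0,-0.2],
    [0,0,-0.4],
    [0,0,-0.5],
    [0,0,-0.6],
    [0,0,-0.6],
    [0,0,-0.7],
    [0,0,-0.5],
    [0,0,0],
  ],
  twist=[
    [0,0,0],
    [0,0,0],
    [0,0,0],
    [0,0,0],
    [0,0,0],
    [0,0,0],
    [0,0,0],
    [0,0,0],
  ],
  hand=[0.5,0.5,0.5,0.5,0.5,0.5,0.5,0.5],
)

```text
t: 7.72
eef_pos: [0.6029, 0.2033, 0.2645]
tcp_rot: [0.001, 0.78, 0.626, 0.002]
ft_force: [0.8, -0.1, -3.3]
grip_width: 0.0109
grasp_force: 58.4
```

arm_command(
  linear=[
    [0,0,0],
    [0,0,0],
    [0,0,0],
    [0,0,0],
  ],
  twist=[
    [0,0,0],
    [0,0,0],
    [0,0,0],
    [0,0,0],
  ],
  hand=[0.5,0.5,0.5,0.5],
)

```text
t: 8.05
eef_pos: [0.6019, 0.2031, 0.2617]
tcp_rot: [-0.0, 0.78, 0.626, -0.0]
ft_force: [-0.9, 0.1, -3.5]
grip_width: 0.0114
grasp_force: 58.4
```

arm_command(
  linear=[
    [0,-0.5,0],
    [0,-1,0],
    [0,-1.5,0],
    [0,-2,0],
    [0,-2,0],
    [0,-2,0],
    [0,-1.5,0],
    [0,-1,0],
  ],
  twist=[
    [0,0,0],
    [0,0,0],
    [0,0,0],
    [0,0,0],
    [0,0,0],
    [0,0,0],
    [0,0,0],
    [0,0,0],
  ],
  hand=[0.5,0.5,0.5,0.5,0.5,0.5,0.5,0.5],
)

```text
t: 8.72
eef_pos: [0.4877, 0.2283, 0.2626]
tcp_rot: [-0.0, 0.779, 0.627, -0.0]
ft_force: [0.2, -0.1, -3.3]
grip_width: 0.011
grasp_force: 58.6
```

arm_command(
  linear=[
    [0,-0.5,0],
    [0,0,0],
    [0,0,0],
    [0,0,0],
  ],
  twist=[
    [0,0,0],
    [0,0,-3],
    [0,0,-4],
    [0,0,-4],
  ],
  hand=[0.5,0.5,0.5,0.5],
)

```text
t: 9.05
eef_pos: [0.4853, 0.2289, 0.2623]
tcp_rot: [0.0, 0.715, 0.699, 0.0]
ft_force: [0.2, 0.7, -2.9]
grip_width: 0.0115
grasp_force: 58.6
```

arm_command(
  linear=[
    [0,0,0],
    [0,0,0],
    [0,0,0],
    [0,0,0],
    [0,0,0],
  ],
  twist=[
    [0,0,-4],
    [0,0,-3.5],
    [0,0,-2.3],
    [0,0,0],
    [0,0,0],
  ],
  hand=[0.5,0.5,0.5,0.5,0.5],
)

```text
t: 9.47
eef_pos: [0.4853, 0.2289, 0.2621]
tcp_rot: [0.0, 0.654, 0.756, 0.0]
ft_force: [0.6, -0.7, -3.2]
grip_width: 0.0112
grasp_force: 58.5
```

arm_command(
  linear=[
    [-0.6,-0.1,0],
    [-1.2,-0.2,0],
    [-1.8,-0.2,0],
    [-2.4,-0.3,0],
    [-2.9,-0.4,0],
    [-2.9,-0.4,0],
    [-2.9,-0.4,0],
    [-2.9,-0.4,0],
  ],
  twist=[
    [0,0,0],
    [0,0,0],
    [0,0,0],
    [0,0,0],
    [0,0,0],
    [0,0,0],
    [0,0,0],
    [0,0,0],
  ],
  hand=[0.5,0.5,0.5,0.5,0.5,0.5,0.5,0.5],
)

```text
t: 10.13
eef_pos: [0.4863, 0.049, 0.2625]
tcp_rot: [0.0, 0.654, 0.756, -0.0]
ft_force: [1.4, -0.4, -3.1]
grip_width: 0.0111
grasp_force: 58.6
```

arm_command(
  linear=[
    [-2.9,-0.4,0],
    [-2.9,-0.4,0],
    [-2.9,-0.4,0],
    [-2.9,-0.4,0],
    [-2.9,-0.4,0],
    [-2.9,-0.4,0],
    [-2.4,-0.3,0],
    [-1.8,-0.2,0],
  ],
  twist=[
    [0,0,0],
    [0,0,0],
    [0,0,0],
    [0,0,0],
    [0,0,0],
    [0,0,0],
    [0,0,0],
    [0,0,0],
  ],
  hand=[0.5,0.5,0.5,0.5,0.5,0.5,0.5,0.5],
)

```text
t: 10.8
eef_pos: [0.4884, -0.1699, 0.2623]
tcp_rot: [0.0, 0.655, 0.756, -0.001]
ft_force: [-0.2, 0.2, -2.7]
grip_width: 0.0115
grasp_force: 58.5
```

arm_command(
  linear=[
    [-1.2,-0.2,0],
    [-0.6,0,0],
    [0,0,0],
    [0,0,0],
    [0,0,0],
  ],
  twist=[
    [0,0,0],
    [0,0,0],
    [0,0,0],
    [0,0,0],
    [0,0,0],
  ],
  hand=[0.5,0.5,0.5,0.5,0.5],
)

```text
t: 11.22
eef_pos: [0.4901, -0.1836, 0.2624]
tcp_rot: [-0.0, 0.653, 0.757, 0.0]
ft_force: [-0.1, 0.3, -2.9]
grip_width: 0.0114
grasp_force: 58.6
```

```bash
python3 - <<'E'
from h import *
o=robot.get_obs();im=robot.get_image("wrist");cv2.imwrite("pics/m.png",im)
q=o['tcp_rot'];p=o['eef_pos'];print(o['t'],p,q,o['ft_force'])
h=2*np.arctan2(q[2],q[1]);d=np.array([.5605,-.176])-p[:2];print(np.degrees(h),d@[np.cos(h),np.sin(h)],d@[np.sin(h),-np.cos(h)])
E
```

```text
11.2167 [ 0.49005538 -0.18361686  0.26244358] [-2.47783196e-04  6.53283150e-01  7.57113591e-01  2.71115607e-04] [-0.11776439  0.33508936 -2.8856705 ]
98.42079898326558 -0.002781314928241698 0.07080060414229164
```

View pics/m.png

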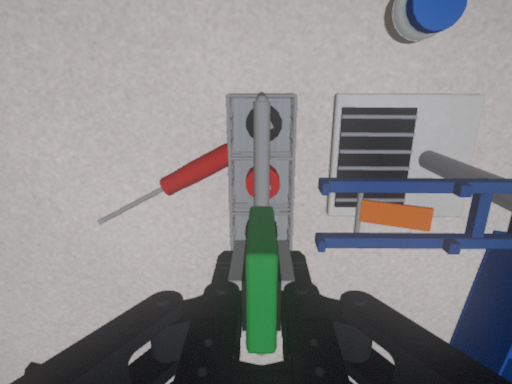

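The basket is held level in front of the mouth. The prong tips are at (320,187) and (318,241), parallel to the tool axis. I'll move in above the prongs.

arm_command(
  linear=[
    [0,0.5,0],
    [-0.1,1,0],
    [-0.1,1.4,0],
    [-0.1,1.5,0],
    [0,1.2,0],
    [0,0.9,0],
    [0,0.6,0],
    [0,0,0],
  ],
  twist=[
    [0,0,0],
    [0,0,0],
    [0,0,0],
    [0,0,0],
    [0,0,0],
    [0,0,0],
    [0,0,0],
    [0,0,0],
  ],
  hand=[0.5,0.5,0.5,0.5,0.5,0.5,0.5,0.5],
)

```text
t: 11.93
eef_pos: [0.5621, -0.1763, 0.2618]
tcp_rot: [-0.0, 0.653, 0.757, 0.0]
ft_force: [-1.4, 0.4, -3.0]
grip_width: 0.0116
grasp_force: 58.6
```

arm_command(
  linear=[
    [0,0,0.5],
    [0,0,0.7],
    [0,0,0.7],
    [0,0,0.5],
    [0,0,0.2],
    [0,0,0],
    [0,0,0],
  ],
  twist=[
    [0,0,0],
    [0,0,0],
    [0,0,0],
    [0,0,0],
    [0,0,0],
    [0,0,0],
    [0,0,0],
  ],
  hand=[0.5,0.5,0.5,0.5,0.5,0.5,0.5],
)

```text
t: 12.52
eef_pos: [0.5604, -0.1773, 0.2361]
tcp_rot: [-0.0, 0.654, 0.757, -0.0]
ft_force: [-0.1, 0.9, -4.0]
grip_width: 0.0109
grasp_force: 58.6
```

arm_command(
  linear=[
    [0,0,0.2],
    [0,0,0.2],
    [0,0,0.1],
    [0,0,0.1],
    [0,0,0.1],
    [0,0,0.1],
    [0,0,0],
    [0,0,0],
  ],
  twist=[
    [0,0,0],
    [0,0,0],
    [0,0,0],
    [0,0,0],
    [0,0,0],
    [0,0,0],
    [0,0,0],
    [0,0,0],
  ],
  hand=[0.5,0.5,0.5,0.5,0.5,0.5,0.5,0.5],
)

```text
t: 13.18
eef_pos: [0.5607, -0.1773, 0.2282]
tcp_rot: [-0.0, 0.654, 0.757, -0.0]
ft_force: [-0.2, -0.8, -2.5]
grip_width: 0.0112
grasp_force: 58.6
```

arm_command(
  linear=[
    [0,0,0.1],
    [0,0,0.1],
    [0,0,0.1],
    [0,0,0],
    [0,0,0],
  ],
  twist=[
    [0,0,0],
    [0,0,0],
    [0,0,0],
    [0,0,0],
    [0,0,0],
  ],
  hand=[0.5,0.5,0.5,0.5,0.5],
)

```text
t: 13.6
eef_pos: [0.5607, -0.1772, 0.2252]
tcp_rot: [-0.0, 0.654, 0.757, -0.0]
ft_force: [0.5, -0.4, -3.6]
grip_width: 0.011
grasp_force: 58.6
```

arm_command(
  linear=[
    [0,0,0.1],
    [0,0,0.1],
    [0,0,0],
    [0,0,0],
  ],
  twist=[
    [0,0,0],
    [0,0,0],
    [0,0,0],
    [0,0,0],
  ],
  hand=[0.5,0.5,0.5,0.5],
)

```text
t: 13.93
eef_pos: [0.5607, -0.1773, 0.2232]
tcp_rot: [-0.0, 0.654, 0.757, -0.0]
ft_force: [0.1, 0.0, -3.2]
grip_width: 0.0114
grasp_force: 58.6
```

arm_command(
  linear=[
    [0,0,0.1],
    [0,0,0],
    [0,0,0],
  ],
  twist=[
    [0,0,0],
    [0,0,0],
    [0,0,0],
  ],
  hand=[0.5,0.5,0.5],
)

```text
t: 14.18
eef_pos: [0.5607, -0.1773, 0.2222]
tcp_rot: [-0.0, 0.654, 0.757, -0.0]
ft_force: [0.2, -0.5, -2.3]
grip_width: 0.0114
grasp_force: 58.6
```

arm_command(
  linear=[
    [0,0,0.1],
    [0,0,0],
    [0,0,0],
  ],
  twist=[
    [0,0,0],
    [0,0,0],
    [0,0,0],
  ],
  hand=[0.5,0.5,0.5],
)

```text
t: 14.43
eef_pos: [0.5607, -0.1773, 0.2212]
tcp_rot: [-0.0, 0.654, 0.757, -0.0]
ft_force: [0.3, -0.0, -2.6]
grip_width: 0.0111
grasp_force: 58.6
```

Noise is about ±0.7 N. Continuing in 0.5 mm to 1 mm steps.

arm_command(
  linear=[
    [0,0,0.1],
    [0,0,0],
    [0,0,0],
  ],
  twist=[
    [0,0,0],
    [0,0,0],
    [0,0,0],
  ],
  hand=[0.5,0.5,0.5],
)

```text
t: 14.68
eef_pos: [0.5608, -0.1773, 0.2207]
tcp_rot: [0.0, 0.654, 0.757, 0.0]
ft_force: [-1.1, -0.0, -1.2]
grip_width: 0.0115
grasp_force: 58.8
```

arm_command(
  linear=[
    [0,0,0.05],
    [0,0,0],
    [0,0,0],
  ],
  twist=[
    [0,0,0],
    [0,0,0],
    [0,0,0],
  ],
  hand=[0.5,0.5,0.5],
)

```text
t: 14.93
eef_pos: [0.5609, -0.1774, 0.2204]
tcp_rot: [0.0, 0.654, 0.757, 0.0]
ft_force: [-0.1, -0.1, 0.3]
grip_width: 0.0111
grasp_force: 59.1
```

arm_command(
  linear=[
    [0,0,0.05],
    [0,0,0],
    [0,0,0],
  ],
  twist=[
    [0,0,0],
    [0,0,0],
    [0,0,0],
  ],
  hand=[0.5,0.5,0.5],
)

```text
t: 15.18
eef_pos: [0.5609, -0.1774, 0.22]
tcp_rot: [0.0, 0.654, 0.757, 0.0]
ft_force: [-0.5, -0.2, 2.5]
grip_width: 0.0113
grasp_force: 59.4
```

Contact at bar height about 0.203, now pressing about 5.5 N. Adding 0.5 mm, then sliding back.

arm_command(
  linear=[
    [0,0,0.05],
    [0,0.1,0],
    [0,0.2,0],
    [0,0.2,0],
    [0,0.2,0],
    [0,0.2,0],
    [0,0.1,0],
    [0,0,0],
  ],
  twist=[
    [0,0,0],
    [0,0,0],
    [0,0,0],
    [0,0,0],
    [0,0,0],
    [0,0,0],
    [0,0,0],
    [0,0,0],
  ],
  hand=[0.5,0.5,0.5,0.5,0.5,0.5,0.5,0.5],
)

```text
t: 15.85
eef_pos: [0.57, -0.1763, 0.2195]
tcp_rot: [-0.0, 0.654, 0.757, -0.001]
ft_force: [-4.7, -0.8, 4.7]
grip_width: 0.0111
grasp_force: 59.9
```

arm_command(
  linear=[
    [0,0.2,0],
    [0,0.2,0],
    [0,0.2,0],
    [0,0.2,0],
    [0,0.2,0],
    [0,0,0],
  ],
  twist=[
    [0,0,0],
    [0,0,0],
    [0,0,0],
    [0,0,0],
    [0,0,0],
    [0,0,0],
  ],
  hand=[0.5,0.5,0.5,0.5,0.5,0.5],
)

```text
t: 16.35
eef_pos: [0.5799, -0.175, 0.2196]
tcp_rot: [0.0, 0.654, 0.757, -0.001]
ft_force: [-4.3, -0.5, 6.3]
grip_width: 0.0113
grasp_force: 60.0
```

arm_command(
  linear=[
    [0,0.15,0],
    [0,0.15,0],
    [0,0.15,0],
    [0,0.15,0],
    [0,0.15,0],
    [0,0,0],
  ],
  twist=[
    [0,0,0],
    [0,0,0],
    [0,0,0],
    [0,0,0],
    [0,0,0],
    [0,0,0],
  ],
  hand=[0.5,0.5,0.5,0.5,0.5,0.5],
)

```text
t: 16.85
eef_pos: [0.5865, -0.174, 0.2198]
tcp_rot: [-0.0, 0.654, 0.757, -0.002]
ft_force: [-6.6, -0.6, 7.6]
grip_width: 0.0115
grasp_force: 60.1
```

arm_command(
  linear=[
    [0,0.15,0],
    [0,0.15,0],
    [0,0.15,0],
    [0,0.15,0],
    [0,0.15,0],
    [0,0,0],
  ],
  twist=[
    [0,0,0],
    [0,0,0],
    [0,0,0],
    [0,0,0],
    [0,0,0],
    [0,0,0],
  ],
  hand=[0.5,0.5,0.5,0.5,0.5,0.5],
)

```text
t: 17.35
eef_pos: [0.5941, -0.1729, 0.2199]
tcp_rot: [-0.0, 0.654, 0.757, -0.002]
ft_force: [-6.8, -1.2, 6.7]
grip_width: 0.0115
grasp_force: 60.1
```

arm_command(
  linear=[
    [0,0.15,0],
    [0,0.15,0],
    [0,0.15,0],
    [0,0.15,0],
    [0,0.1,0],
    [0,0.1,0],
    [0,0,0],
  ],
  twist=[
    [0,0,0],
    [0,0,0],
    [0,0,0],
    [0,0,0],
    [0,0,0],
    [0,0,0],
    [0,0,0],
  ],
  hand=[0.5,0.5,0.5,0.5,0.5,0.5,0.5],
)

```text
t: 17.93
eef_pos: [0.6023, -0.1717, 0.2201]
tcp_rot: [0.0, 0.654, 0.757, -0.001]
ft_force: [-5.7, -0.1, 6.9]
grip_width: 0.0114
grasp_force: 60.1
```

arm_command(
  linear=[
    [0,0.1,0],
    [0,0.1,0],
    [0,0.1,0],
    [0,0.1,0],
    [0,0,0],
  ],
  twist=[
    [0,0,0],
    [0,0,0],
    [0,0,0],
    [0,0,0],
    [0,0,0],
  ],
  hand=[0.5,0.5,0.5,0.5,0.5],
)

```text
t: 18.35
eef_pos: [0.6064, -0.1712, 0.2201]
tcp_rot: [0.0, 0.654, 0.757, -0.001]
ft_force: [-5.0, 0.0, 8.0]
grip_width: 0.0113
grasp_force: 60.1
```

arm_command(
  linear=[
    [0,0.1,0],
    [0,0.1,0],
    [0,0,0],
  ],
  twist=[
    [0,0,0],
    [0,0,0],
    [0,0,0],
  ],
  hand=[0.5,0.5,0.5],
)

```text
t: 18.6
eef_pos: [0.608, -0.1709, 0.2201]
tcp_rot: [-0.0, 0.654, 0.757, -0.001]
ft_force: [-7.4, -0.5, 7.2]
grip_width: 0.0113
grasp_force: 60.2
```

arm_command(
  linear=[
    [0,0.1,0],
    [0,0,0],
  ],
  twist=[
    [0,0,0],
    [0,0,0],
  ],
  hand=[0.5,0.5],
)

```text
t: 18.77
eef_pos: [0.6092, -0.1707, 0.2203]
tcp_rot: [0.0, 0.654, 0.757, -0.001]
ft_force: [-4.9, -0.5, 7.5]
grip_width: 0.0113
grasp_force: 60.2
```

arm_command(
  linear=[
    [0,0.1,0],
    [0,0,0],
  ],
  twist=[
    [0,0,0],
    [0,0,0],
  ],
  hand=[0.5,0.5],
)

```text
t: 18.93
eef_pos: [0.6098, -0.1707, 0.2203]
tcp_rot: [-0.0, 0.654, 0.756, -0.002]
ft_force: [-7.2, -1.5, 7.9]
grip_width: 0.0112
grasp_force: 60.4
```

arm_command(
  linear=[
    [0,0.1,0],
    [0,0,0],
  ],
  twist=[
    [0,0,0],
    [0,0,0],
  ],
  hand=[0.5,0.5],
)

```text
t: 19.1
eef_pos: [0.6099, -0.1707, 0.2202]
tcp_rot: [-0.001, 0.654, 0.756, -0.002]
ft_force: [-8.3, -1.7, 8.6]
grip_width: 0.0115
grasp_force: 60.4
```

```bash
python3 - <<'E'
from h import *
o=robot.get_obs();im=robot.get_image("wrist");im2=robot.get_image("scene")
print(o['t'],o['eef_pos'],o['ft_force'])
x=im[130:384,150:450];y=cv2.resize(im2[170:240,140:190],None,fx=3.63,fy=3.63,interpolation=cv2.INTER_CUBIC)[:254]
z=np.hstack([x,y]);cv2.imwrite("pics/n.png",cv2.resize(z,None,fx=1.6,fy=1.6))
E
```

```text
19.1 [ 0.60985362 -0.17069333  0.22021891] [-8.31192541 -1.74441402  8.55621536]
```

View pics/n.png

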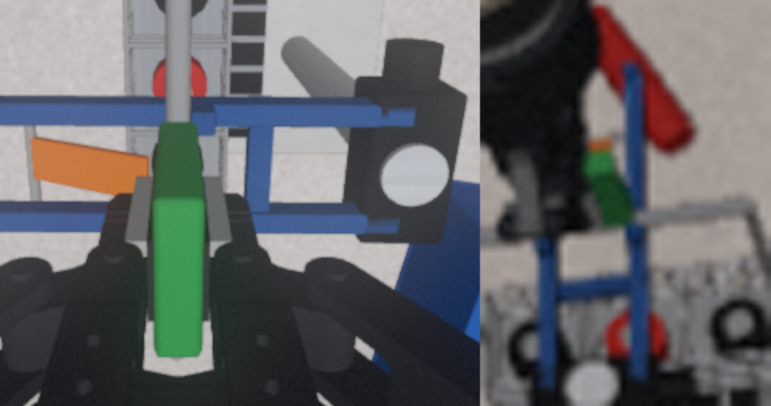

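The bar is against the stop lugs: x stalled at 0.610 while the push rose, and the orange latch tip is free in front of the bar. I'll relieve the preload, then release.

arm_command(
  linear=[
    [0,-0.1,-0.1],
    [0,-0.1,-0.1],
    [0,0,-0.05],
    [0,0,0],
    [0,0,0],
    [0,0,0],
  ],
  twist=[
    [0,0,0],
    [0,0,0],
    [0,0,0],
    [0,0,0],
    [0,0,0],
    [0,0,0],
  ],
  hand=[0.5,0.5,0.5,0.5,0.5,0.5],
)

```text
t: 19.7
eef_pos: [0.6097, -0.1706, 0.2208]
tcp_rot: [-0.0, 0.654, 0.757, -0.001]
ft_force: [-3.4, -2.5, 1.0]
grip_width: 0.0113
grasp_force: 59.3
```

arm_command(
  linear=[
    [-0.05,-0.07,0],
    [0,0,0],
    [0,0,0],
    [0,0,0],
  ],
  twist=[
    [0,0,0],
    [0,0,0],
    [0,0,0],
    [0,0,0],
  ],
  hand=[0.5,0.5,0.5,0.5],
  grip_force=20,
)

```text
t: 20.03
eef_pos: [0.6096, -0.1706, 0.2209]
tcp_rot: [-0.0, 0.654, 0.757, -0.0]
ft_force: [-4.2, -2.1, -0.3]
grip_width: 0.0115
grasp_force: 59.1
```

arm_command(
  linear=[
    [0,0,0],
    [0,0,0],
    [0,0,0],
    [0,0,0],
    [0,0,0],
    [0,0,0],
    [0,0,0],
    [0,0,0],
  ],
  twist=[
    [0,0,0],
    [0,0,0],
    [0,0,0],
    [0,0,0],
    [0,0,0],
    [0,0,0],
    [0,0,0],
    [0,0,0],
  ],
  hand=[1.2,1.5,2,2.5,3,3.5,4,4],
)

```text
t: 20.7
eef_pos: [0.6098, -0.1705, 0.2214]
tcp_rot: [0.0, 0.654, 0.757, 0.0]
ft_force: [0.2, -0.2, 0.5]
grip_width: 0.0397
grasp_force: 0.0
```

arm_command(
  linear=[
    [0,0,-0.5],
    [0,0,-1],
    [0,0,-2],
    [0,0,-2],
    [0,0,-2],
    [0,0,-2],
    [0,0,-1],
    [0,0,0],
  ],
  twist=[
    [0,0,0],
    [0,0,0],
    [0,0,0],
    [0,0,0],
    [0,0,0],
    [0,0,0],
    [0,0,0],
    [0,0,0],
  ],
  hand=[4,4,4,4,4,4,4,4],
)

```text
t: 21.37
eef_pos: [0.6106, -0.171, 0.3304]
tcp_rot: [0.003, 0.654, 0.757, 0.001]
ft_force: [-0.0, -0.9, 0.9]
grip_width: 0.0398
grasp_force: 0.0
```

```bash
python3 - <<'E'
from h import *
o=robot.get_obs();im=robot.get_image("wrist")
print(o['t'],o['eef_pos'],o['ft_force'],o['grip_width'])
c=cam("wrist",o);m,b=blobs(im,*ORANGE,amin=100);print(b)
for p in b:
    s=p[1];print(plane(c,(s[0]+s[2],p[0][1]),.206))
cv2.imwrite("pics/p.png",cv2.resize(im,None,fx=1.5,fy=1.5))
E
```

```text
21.3667 [ 0.61057695 -0.17100053  0.33036246] [-0.01090866 -0.8763808   0.85742877] 0.039810222160218164
[(array([224.5, 179.5]), array([201, 169,  47,  22, 786], dtype=int32))]
[ 0.59979299 -0.16787192  0.206     ]
```

View pics/p.png

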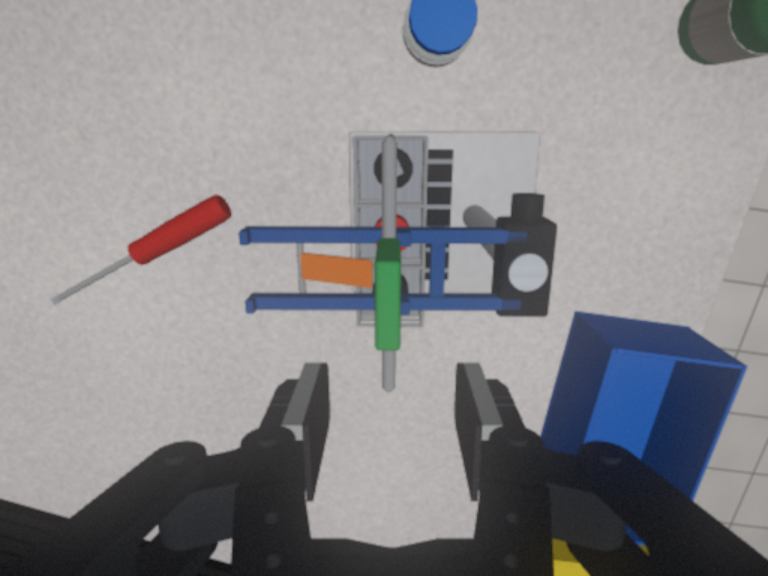

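The basket hangs free, level and against the stop. All three mounts are in it, and the latch tip (x about 0.600) stands clear in front of the bar (x about 0.610). Handing in.

```bash
python3 -c "
from workcell import robot
print(robot.job_done())"
```

```text
the job is handed in; nothing more can be done
None
```

The job is handed in: the basket hangs home on the drying stand against the stop, with the latch looking sprung up in front of its bar in the last picture, all three mounts inside and the gripper clear; no verdict came back.

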